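Stand the fallen canister up against the tin box

ROBOT

A 6-joint arm with a two-finger parallel gripper is mounted at the origin on the work surface. World frame = base frame: x ahead of the robot, y to its left, z up, the work surface at z = 0. Lengths are in m, angles in rad, forces in N, time in s.
With the tool pointing down it reaches from about 0.375 to 0.9 m from the base axis. Payload 3.1 kg.
Tool frame: the origin (TCP) lies on the centre line of the jaws, within the pads' length; the fingertips stand 25 mm ahead of it and the grasp point (between the pads) lies 6 mm ahead of it (manip.tips_ahead is the distance from the TCP to the fingertips, in m); z points along the fingers, y is the direction in which the jaws open and shut (so a half turn about z gives the same grasp; the last joint's range is limited). The gripper opens to 85 mm and grips with 20 to 120 N. Pads are 22 mm wide; open, the fingers measure 114 mm over their backs; the gripper's body (76 mm by 85 mm) begins 54 mm behind the grasp point. The pads swing forward as they close: fully open they stand 13 mm farther back than shut.
Start: joints at [1.117, 0.527, 1.433, -0, 1.181, -0.178], TCP at [0.17, 0.602, 0.256] pointing down, gripper open.
Joint ranges: [-3.08, 3.08], [-0.75, 2.2], [0.22, 2.44], [-1.43, 4.57], [0, 2.65], [-2.85, 2.85]. Speed limits (rad/s): [2.79, 2.79, 3.14, 3.14, 3.14, 3.14].

INTERFACE

Orientations are given as a unit quaternion [x, y, z, w].
In Python, from station import manip gives the robot as it stands.
- The arm moves only by the tool play_rows, never from a script. Its argument "steps" is a list that holds one entry, the list of rows, each a list of 6 numbers: the shift along the tool's x, y, z in m, then the turn, a rotation vector about the tool's x, y, z in degrees. In form: [[[x, y, z, rx, ry, rz], ...]]. A call has 1 to 10 rows; each row shifts and turns the commanded pose from where the row before left it, along the tool's axes as they then stand; what a row does not reach is not made up. A row lasts 1/8 s, in which the tool goes at most 62.5 mm and 10.7 degrees, less where a joint would pass 70% of its speed; a pose out of reach is approached as far as the arm can. A call is refused whole if a number of a shift passes 0.0625 or a number of a turn 10.7, either way. A call with a gripper value outside its range is refused whole. "fingers" is the opening, from 0 (shut) to 1 (fully open), set as the call begins (left out, the last holds). The fingers move at their own pace and stop on an object; "squeeze" is the grip in N (left out, the last holds). Time passes only in rows, so rows that do not move let the fingers close. It gives the time, the measured TCP pose, the force and the opening at its end, in the units of the state.
- manip.sense(): the state, without advancing time (a new reading comes with each control period).
- manip.snapshot(name): name is "side" or "top" or "wrist"; returns a dict with "img" (480x640x3 uint8, red, green, blue), "K" (3x3 intrinsics, pixels), "world_from_camera" (4x4, takes a point from camera to world coordinates). Camera axes: x right, y down, z forward; pixel columns grow to the right and rows downward; lengths in m; the calibration is good to about 2 mm. A picture is of the moment at which its call begins. There is no depth.
- manip.sign_off(): hands the job in, once; it reports no verdict.
Trained networks look in a picture, given as the dict that the camera call returned (one of the last four; its "shot" number tells which), for a name from the list of things; names that differ only in an ending like _2 or _b are one class to them, and where a whole thing is asked for, a point or a joint stands for the part that bears it (a point fixed in the world has none). Each returns a list of dicts, best first, with "score" (0 to 1); they miss things now and then, are a little off and sometimes report something else, mostly with a low value. They report only what shows in the picture. A call takes as long as a camera call. They do not tell look-alikes from the thing itself.
- manip.regions_of(label, picture): "pixels" (480x640 bool, what is visible of it) and "rect" ([left, top, right, bottom] in pixels, round what is visible of it).
- manip.pinpoint(label, picture): "point" ([column, row] in pixels: a listed point, or the origin of a listed thing).
The state is a dict: "t": time; "q": joint angles; "qd": joint speeds; "tau": joint torques, N m; "tcp_pos": TCP position; "tool_rot": TCP orientation; "force": force on the tool from outside, world axes, zero at the start; "ft_torque": the same for the moment, N m; "finger_gap": opening from 0.0 (shut) to 1.0 (fully open).
Only numpy, scipy, OpenCV 4.12 (cv2) and the standard library are available. Lean on these libraries where they do the work, as an engineer would, in place of code of your own. Each camera call takes 0.05 s, during which the arm holds its last target.

TASK

The square cork-stoppered canister has tipped over. Stand it upright on its foot in the space between the tin box and the steamer stack, with one flat side squarely flush against the end of the tin box that faces the stack and centred on that end. Touch it up to the box gently, without shoving the box, and leave the stack and everything else on the counter where it is.

Things in the scene. Friction and masses are not known exactly. Their poses are not given: they have to be found in the camera images.
- canister: Square aluminium canister, round cork stopper, lying on its side at first. Body 125 mm long, 50 x 50 mm across; stopper 38 mm diameter, 20 mm proud of one end. 0.18 to 0.36 kg. Origin at the centre of the square body (62.5 mm from foot, 25 mm from each side); x runs from foot to stopper, y and z normal to the flat sides. Stopper points to the robot's left (+y) within 35 degrees.
- tin_box: Plain steel tin box, closed, loose, about 0.75 kg: 85 mm (x) by 120 mm (y) by 50 mm high. Origin at the centre of its underside, z up. Latch (stands out 7 mm) on its -x long side, hinges on its +x long side; its plain flat ends are at y = +60 mm and -60 mm. Either end may face the stack. Yaw within 0.3 rad of the world axes.
- steamer_stack: Round stack of two bamboo steamer tiers and a lid, 174 mm in diameter over its bands, 130 mm high to the lid top with a bent handle to 146 mm; one rigid piece, 0.8 kg. Origin at the centre of its underside, z up. Stands left or right of the tin box with 110 mm or more between them. Leave it in place.
- plate: White melamine plate, 190 mm in diameter, 18 mm high; bystander. Origin under its centre.
- pinch_bowl: Green silicone pinch bowl, 90 mm in diameter, 36 mm high; bystander behind the row. Origin under its centre.
- garlic_press: Stainless garlic press, about 180 mm long, 28 mm high; bystander. Origin under its middle, handles towards its +x.
- spatula: Wooden spatula, 200 mm long, lying flat; bystander. Origin near its middle.
- spoon: Wood-handled spoon, 170 mm long, lying flat; bystander. Origin near its middle.
Mind the look-alikes: they are no part of the job. What is shaped like the canister but blue or yellow is not meant.

How it is judged:
By the outcome, as a careful person would: the job done as asked, in the order asked, and still so for the second after the job is handed in, with the robot touching nothing.
It also fails if it takes over 48 s, if anything falls off the work surface, if the arm or the gripper's body presses on something with over 40 N, if the wrist force passes 120 N, or if a joint passes its speed limit or range.

## Working session

There is one attempt and no reset: what is moved stays moved. The work goes in short steps, Python scripts to look and compute and a tool call to move; the robot and the scene stay as the last step left them, time stands still between calls to the robot, and variables do not carry over. Pictures are saved under pics/ and viewed, and the job is handed in when it is done.

Besides the shell and the picture viewer there is one more tool, called after "Call:" by a JSON object that holds its "method" and its "body", one argument or row to a line. play_rows: Moves the arm, as the interface text tells. Its arguments: {"type":"object","properties":{"steps":{"type":"array"},"fingers":{"type":"number"},"squeeze":{"type":"number"}},"required":["steps"]}

```bash
mkdir -p pics; ls
cat > h.py <<'E'
import numpy as np, cv2
from station import manip
def save(p,n): cv2.imwrite('pics/'+n+'.png',cv2.cvtColor(p['img'],cv2.COLOR_RGB2BGR))
def ray(p,uv,z):
    K=np.array(p['K']);T=np.array(p['world_from_camera'])
    d=T[:3,:3]@np.linalg.solve(K,np.array([uv[0],uv[1],1.0]));o=T[:3,3]
    return o+d*(z-o[2])/d[2]
def proj(p,X):
    K=np.array(p['K']);T=np.linalg.inv(np.array(p['world_from_camera']))
    c=K@(T[:3,:3]@np.array(X)+T[:3,3]);return c[:2]/c[2]
E
python3 - <<'E'
from h import *
s=manip.sense();print(s)
for n in ['top','side','wrist']:
    p=manip.snapshot(n);save(p,n+'0');print(n,np.round(p['world_from_camera'],3).tolist(),np.round(p['K'],1).tolist())
    for l in ['canister','tin_box','steamer_stack']:
        for r in manip.regions_of(l,p)[:4]:print(l,round(r['score'],2),r['rect'])
        for r in manip.pinpoint(l,p)[:3]:print('  pt',round(r['score'],2),r['point'])
E
```

```text
pics
{'t': 0.0, 'q': array([ 1.11751873e+00,  5.28477955e-01,  1.43390922e+00, -2.45471406e-06,
        1.18138397e+00, -1.78526793e-01]), 'qd': array([-0.00042132,  0.00201162,  0.00029426, -0.00056806, -0.00127493,
        0.00078621]), 'tau': array([ 3.76825074e-04, -4.42348766e+01, -1.78025830e+01, -1.61308785e-04,
        8.41820467e-03,  6.82475623e-07]), 'tcp_pos': array([0.16926059, 0.60095629, 0.25532411]), 'tool_rot': array([ 1.36943173e-01,  9.90578306e-01, -1.03569883e-03, -3.37321760e-04]), 'force': array([-0.24474091, -0.01474435, -0.00863813]), 'ft_torque': array([-0.02370519, -0.00864075, -0.03534811]), 'finger_gap': 1.0006264389104118}
top [[0.022, -0.985, 0.169, 0.349], [-1.0, -0.019, 0.02, 0.002], [-0.017, -0.17, -0.985, 0.953], [0.0, 0.0, 0.0, 1.0]] [[440.6, 0.0, 310.1], [0.0, 440.6, 236.9], [0.0, 0.0, 1.0]]
canister 0.89 [248.5, 237.8, 275.4, 308.6]
canister 0.87 [120.2, 336.8, 182.8, 407.2]
canister 0.58 [315.0, 232.6, 387.6, 269.6]
  pt 0.94 [356.2, 254.5]
  pt 0.91 [149.8, 372.9]
  pt 0.72 [153.6, 287.7]
tin_box 0.66 [378.1, 143.1, 437.1, 187.8]
  pt 0.89 [407.0, 166.8]
steamer_stack 0.81 [196.1, 116.9, 288.0, 215.7]
  pt 0.94 [246.9, 174.2]
side [[0.728, -0.368, 0.579, -0.285], [-0.685, -0.359, 0.634, -0.878], [-0.026, -0.858, -0.513, 0.763], [0.0, 0.0, 0.0, 1.0]] [[556.5, 0.0, 314.4], [0.0, 556.5, 241.6], [0.0, 0.0, 1.0]]
canister 0.92 [226.5, 231.0, 282.7, 270.8]
canister 0.6 [289.1, 248.6, 352.3, 292.7]
  pt 0.88 [250.1, 245.0]
  pt 0.77 [320.9, 266.1]
tin_box 0.71 [385.5, 233.4, 445.0, 278.8]
tin_box 0.25 [189.2, 206.5, 205.5, 241.7]
  pt 0.81 [414.3, 263.5]
steamer_stack 0.97 [279.2, 174.6, 341.4, 231.1]
  pt 0.88 [312.7, 223.2]
wrist [[0.271, 0.918, 0.291, 0.096], [0.963, -0.258, -0.082, 0.624], [-0.001, 0.302, -0.953, 0.375], [0.0, 0.0, 0.0, 1.0]] [[430.9, 0.0, 318.9], [0.0, 430.9, 244.3], [0.0, 0.0, 1.0]]
canister 0.56 [0.6, 268.9, 140.4, 397.3]
  pt 0.82 [57.6, 333.7]
```

View pics/top0.png

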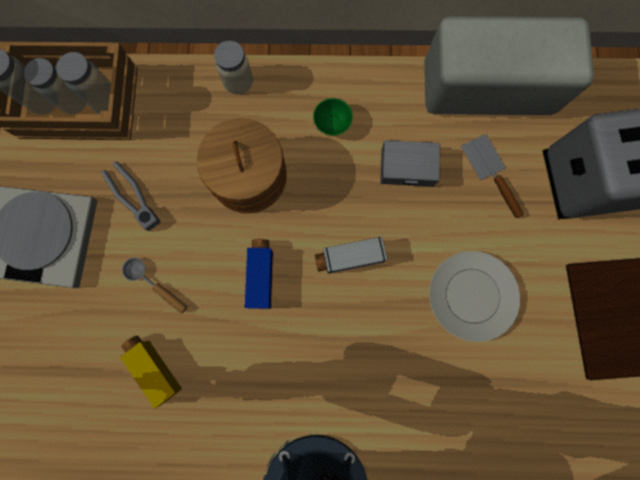

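View pics/side0.png

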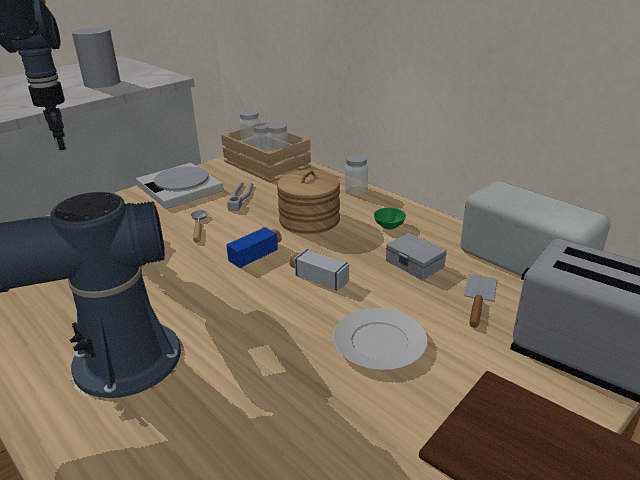

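View pics/wrist0.png

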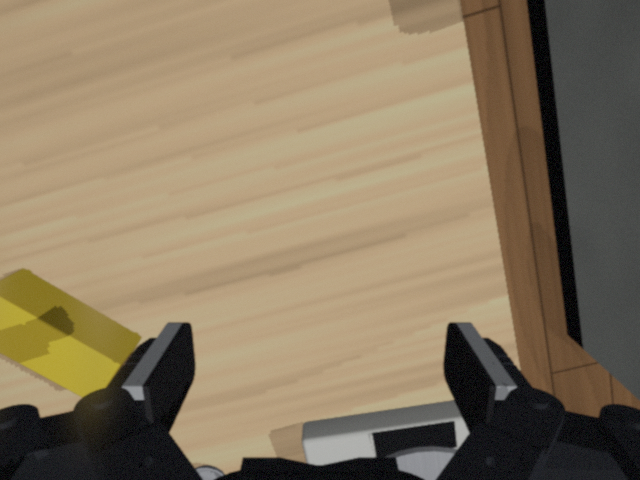

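The top view shows the aluminium canister lying at about (355,255) with its stopper to the left. The tin box is at (410,163) with its latch towards the robot, and the stack is at (245,165). The blue and yellow canisters are decoys. Next I'll enlarge the view for accurate corners.

Run:
```python
from h import *
p=manip.snapshot('top');im=cv2.cvtColor(p['img'],cv2.COLOR_RGB2BGR)
a=cv2.resize(im[130:280,300:450],None,fx=4,fy=4,interpolation=cv2.INTER_CUBIC);cv2.imwrite('pics/tz.png',a)
np.save('top.npy',p['img'])
for uv in [(407,166.8),(356.2,254.5),(246.9,174.2)]: print(ray(p,uv,0),ray(p,uv,.025))
p=manip.snapshot('side');im=cv2.cvtColor(p['img'],cv2.COLOR_RGB2BGR)
a=cv2.resize(im[220:300,280:460],None,fx=4,fy=4,interpolation=cv2.INTER_CUBIC);cv2.imwrite('pics/sz.png',a)
```

```text
[ 6.76482062e-01 -1.92172869e-01  1.11022302e-16] [ 0.66788506 -0.18707009  0.025     ]
[ 0.47541946 -0.07901426  0.        ] [ 0.47209482 -0.07687878  0.025     ]
[0.65315686 0.16800031 0.        ] [0.6451715  0.16365845 0.025     ]
```

View pics/tz.png

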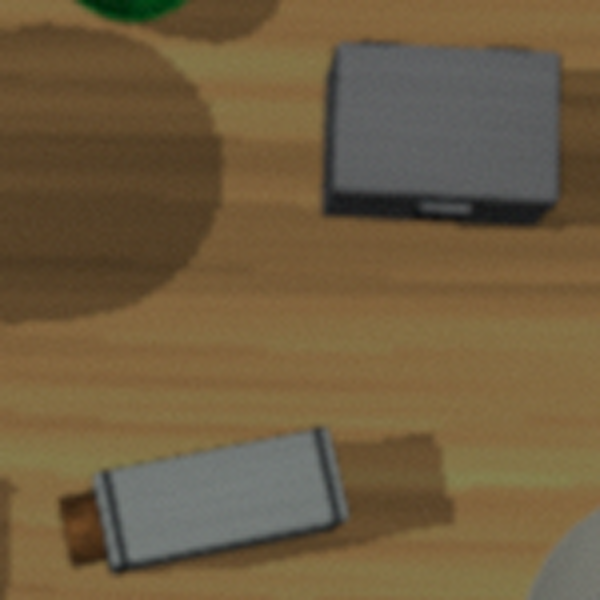

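View pics/sz.png

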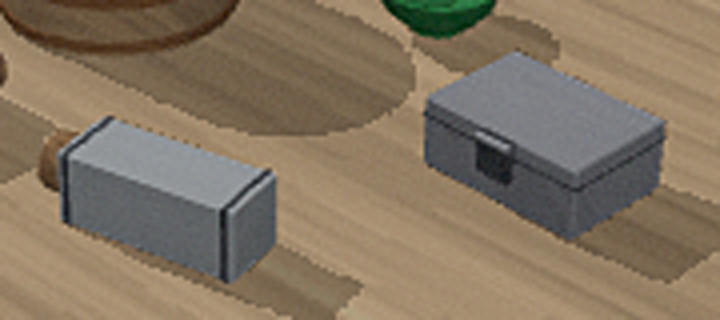

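```bash
cat > fit.py <<'E'
from h import *
from scipy.optimize import least_squares
T=manip.snapshot('top');S=manip.snapshot('side')
tz=lambda l:np.array(l)/4+[300,130]-0.375
sz=lambda l:np.array(l)/4+[280,220]-0.375
def fit(name,dx,dy,h,tops,side,bot,x0):
    # order corners: +x+y,+x-y,-x-y,-x+y
    c=np.array([[1,1],[1,-1],[-1,-1],[-1,1]])*[dx/2,dy/2]
    def W(v,i,z):
        a=v[2];R=np.array([[np.cos(a),-np.sin(a)],[np.sin(a),np.cos(a)]])
        return np.r_[R@c[i]+v[:2],z]
    for mode in ['top','side','both']:
        def f(v):
            r=[]
            if mode!='side':
                for i in range(4): r+=list(proj(T,W(v,i,h))-tops[i])
            if mode!='top':
                for i in range(4): r+=list(proj(S,W(v,i,h))-side[i])
                for i,u in bot.items(): r+=list(proj(S,W(v,i,0))-u)
            return np.array(r)
        o=least_squares(f,x0);print(name,mode,np.round(o.x,4),'deg',round(np.degrees(o.x[2]),2),'rms',np.sqrt(np.mean(o.fun**2)).round(2),np.abs(o.fun).max().round(2))
    return o.x
b=fit('box',.085,.12,.05,tz([(335,43),(560,52),(555,205),(330,193)]),sz([(515,52),(665,122),(577,185),(427,100)]),{3:sz([425,163]),2:sz([570,238]),1:sz([660,190])},[.67,-.19,0])
c=fit('can',.05,.125,.05,tz([(98,472),(325,430),(347,522),(115,572)]),sz([(110,118),(273,172),(225,207),(62,150)]),{3:sz([65,222]),2:sz([230,282]),1:sz([275,240])},[.47,-.08,0])
r=manip.regions_of('steamer_stack',S)[0]['rect'];print(r)
for z in (.03,.1):
  print('stack', ray(S,((r[0]+r[2])/2,0.5*(r[1]+r[3])),z))
E
python3 fit.py
```

```text
box top [ 0.6739 -0.1903 -0.0383] deg -2.19 rms 0.26 0.48
box side [ 0.6736 -0.1939 -0.0421] deg -2.41 rms 0.98 2.42
box both [ 0.6744 -0.192  -0.0385] deg -2.2 rms 0.93 2.87
can top [ 0.4691 -0.0722  0.2175] deg 12.46 rms 0.8 1.28
can side [ 0.473  -0.0697  0.1858] deg 10.64 rms 1.05 1.75
can both [ 0.4704 -0.0716  0.2064] deg 11.82 rms 1.12 2.05
[277.7, 172.2, 340.2, 230.5]
stack [0.68713613 0.20498347 0.03      ]
stack [0.59434667 0.10158602 0.1       ]
```

```bash
cat > plan.py <<'E'
from h import *
from scipy.spatial.transform import Rotation as R, Slerp
def toolrot(yaw,tilt):
    # u = world horizontal dir at angle yaw+90 ; tilt>0: body leans toward +u (tool z toward -u)
    u=np.array([-np.sin(yaw),np.cos(yaw),0]);z=np.array([0,0,1.])
    zt=-np.sin(tilt)*u-np.cos(tilt)*z; xt=np.cos(tilt)*u-np.sin(tilt)*z
    return R.from_matrix(np.c_[xt,np.cross(zt,xt),zt])
def rows(p0,r0,wps):
    """wps: list of (pos,Rot,n). prints rounded rows"""
    out=[];p,r=np.array(p0,float),r0
    for P,Q,n in wps:
        rs=Slerp([0,1],R.concatenate([r,Q]));ps=p.copy()
        for k in range(1,n+1):
            tp=ps+(np.array(P)-ps)*k/n;tr=rs([k/n])[0]
            d=r.inv().apply(tp-p).round(4);w=np.degrees((r.inv()*tr).as_rotvec()).round(2)
            out.append([*d.tolist(),*w.tolist()])
            p=p+r.apply(d);r=r*R.from_rotvec(np.radians(w))
    a=np.abs(out);print('max',a[:,:3].max(),a[:,3:].max())
    for i in range(0,len(out),10):
        print('['+','.join('['+','.join('%g'%x for x in o)+']' for o in out[i:i+10])+']')
def cur():
    s=manip.sense();return s['tcp_pos'],R.from_quat(s['tool_rot'])
E
python3 - <<'E'
from plan import *
p,r=cur();yaw=.21;al=np.radians(35)
u=np.array([-np.sin(yaw),np.cos(yaw),0]);Q=toolrot(yaw,al)
G=np.array([.4705,-.0715,.027])+.03*u;tcp=G-.006*Q.as_matrix()[:,2]
pre=tcp-.12*Q.as_matrix()[:,2]
print(tcp,pre,Q.as_quat())
rows(p,r,[([.40,.33,.256],toolrot(.6,0),7),(pre,Q,9)])
E
```

```text
[ 0.4635288  -0.03879322  0.03191491] [0.44918067 0.02852384 0.13021316] [ 0.59998579  0.74134545 -0.18917479  0.23374532]
max 0.0509 5.7
[[-0.0422,-0.0284,0,-0,-0,5.7],[-0.0448,-0.0241,0.0001,-0,-0,5.69],[-0.047,-0.0195,0,-0,-0,5.7],[-0.0487,-0.0147,0.0001,-0,-0,5.7],[-0.0499,-0.0098,0,-0,0,5.69],[-0.0507,-0.0049,0.0001,-0,0,5.7],[-0.0509,0.0002,0,-0,0,5.7],[-0.0307,-0.0144,0.014,0.76,-3.84,2.4],[-0.0303,-0.0129,0.0162,0.76,-3.84,2.41],[-0.0297,-0.0114,0.0184,0.75,-3.84,2.4]]
[[-0.0288,-0.01,0.0204,0.76,-3.83,2.41],[-0.0277,-0.0085,0.0225,0.76,-3.84,2.4],[-0.0265,-0.007,0.0244,0.76,-3.84,2.41],[-0.025,-0.0056,0.0262,0.76,-3.84,2.4],[-0.0235,-0.0042,0.028,0.75,-3.84,2.41],[-0.0217,-0.0029,0.0294,0.76,-3.84,2.4]]
```

Call:
{"method": "play_rows", "body": {
  "steps": [
    [[-0.042,-0.028,0,0,0,5.7],[-0.045,-0.024,0,0,0,5.7],[-0.047,-0.0195,0,0,0,5.7],[-0.049,-0.015,0,0,0,5.7],[-0.05,-0.01,0,0,0,5.7],[-0.051,-0.005,0,0,0,5.7],[-0.051,0,0,0,0,5.7],[-0.031,-0.0145,0.014,0.76,-3.84,2.4],[-0.03,-0.013,0.016,0.76,-3.84,2.4],[-0.03,-0.0115,0.018,0.76,-3.84,2.4]]
  ],
  "fingers": 1,
  "squeeze": 60
}}

```text
t: 2.55
tcp_pos: [0.4169, 0.2273, 0.2149]
tool_rot: [0.52, 0.848, -0.065, 0.08]
force: [-0.4, -0.4, 0.7]
finger_gap: 1.003
```

Call:
{"method": "play_rows", "body": {
  "steps": [
    [[-0.029,-0.01,0.0205,0.76,-3.84,2.4],[-0.028,-0.0085,0.0225,0.76,-3.84,2.4],[-0.0265,-0.007,0.0245,0.76,-3.84,2.4],[-0.025,-0.0055,0.026,0.76,-3.84,2.4],[-0.0235,-0.004,0.028,0.76,-3.84,2.4],[-0.0215,-0.003,0.0295,0.76,-3.84,2.4],[0,0,0,0,0,0]]
  ]
}}

```text
t: 3.42
tcp_pos: [0.4493, 0.0263, 0.1299]
tool_rot: [0.6, 0.741, -0.191, 0.233]
force: [0.7, -0.4, 0.3]
finger_gap: 0.998
```

Run:
```python
from plan import *
s=manip.sense();print(s['t'],s['q'].round(3),s['tcp_pos'].round(4),s['tool_rot'].round(4))
p=manip.snapshot('wrist');save(p,'w1')
```

```text
3.425 [ 0.158  0.63   1.995 -0.982  0.76   0.765] [0.4493 0.0263 0.1299] [ 0.6002  0.7412 -0.1905  0.2325]
```

View pics/w1.png

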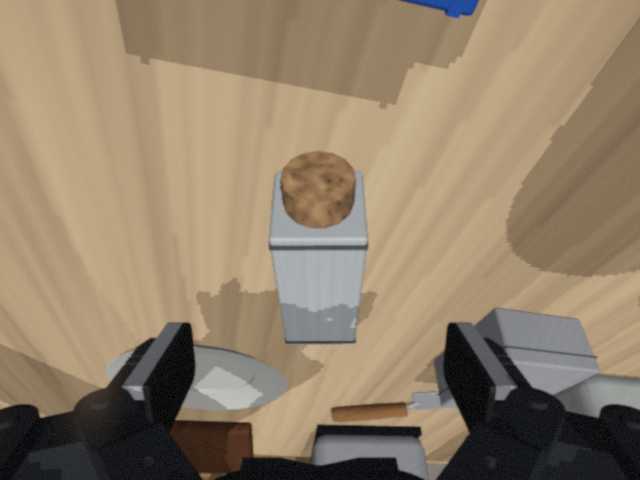

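The wrist view shows the canister between the fingers. Its top-face corners are near (270,246), (367,246), (286,342) and (356,342), so I'll refine the pose from those.

Run:
```python
from plan import *
p=manip.snapshot('wrist')
im=cv2.cvtColor(p['img'],cv2.COLOR_RGB2BGR);cv2.imwrite('pics/w1z.png',cv2.resize(im[150:360,240:400],None,fx=3.5,fy=2.8,interpolation=cv2.INTER_CUBIC))
c=[ray(p,uv,.05) for uv in [(270,246),(367,246),(286,342),(356,342)]]
for a in c: print(a.round(4))
s=(c[0]+c[1])/2;f=(c[2]+c[3])/2;d=s-f;print('len',np.linalg.norm(d),'yaw',np.degrees(np.arctan2(-d[0],d[1])),'ctr',(s+f)/2)
print(np.linalg.norm(c[0]-c[1]),np.linalg.norm(c[2]-c[3]))
from numpy import sin,cos
for ctr,yaw in (((.4705,-.0715,.025),.21),):
    u=np.array([-sin(yaw),cos(yaw),0]);v=np.array([cos(yaw),sin(yaw),0])
    for a,b in ((1,-1),(1,1),(-1,-1),(-1,1)): print(proj(p,np.array(ctr)+a*.0625*u+b*.025*v+[0,0,.025]).round(1))
```

```text
[ 0.4352 -0.0216  0.05  ]
[ 0.4841 -0.0111  0.05  ]
[ 0.4605 -0.1343  0.05  ]
[ 0.5103 -0.1235  0.05  ]
len 0.11549979024586854 yaw 12.891211696539363 ctr [ 0.47255112 -0.07265029  0.05      ]
0.04997550256341814 0.050957316972027614
[267.  238.4]
[366.3 238.5]
[283.3 343.8]
[351.5 343.9]
```

View pics/w1z.png

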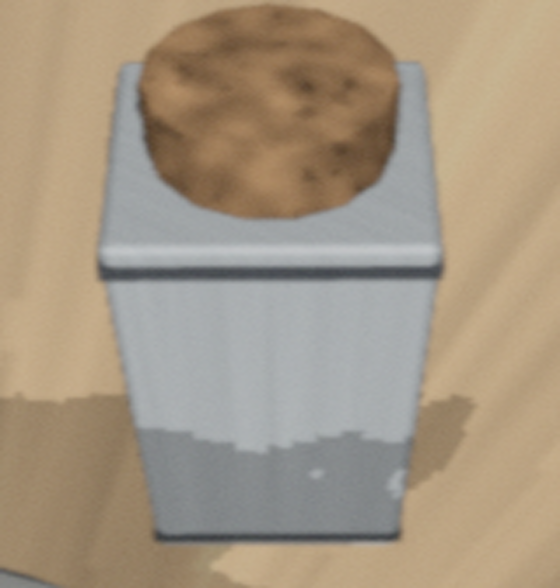

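Run:
```python
from plan import *
p,r=cur();yaw=.22;al=np.radians(35)
u=np.array([-np.sin(yaw),np.cos(yaw),0]);Q=toolrot(yaw,al)
G=np.array([.4717,-.071,.027])+.03*u;tcp=G-.006*Q.as_matrix()[:,2]
print(tcp,(tcp-p))
rows(p,r,[(tcp,Q,5)])
```

```text
[ 0.46440208 -0.03836457  0.03191491] [ 0.01458194 -0.06591453 -0.09923531]
max 0.024 0.09
[[0.0003,0.0001,0.024,-0.07,-0.01,-0.09],[0.0003,0.0001,0.024,-0.07,-0.01,-0.09],[0.0003,0,0.024,-0.06,-0.01,-0.09],[0.0003,0.0001,0.024,-0.07,-0.01,-0.09],[0.0004,-0,0.024,-0.07,-0.01,-0.09]]
```

Call:
{"method": "play_rows", "body": {
  "steps": [
    [[0,0,0.024,0,0,0],[0,0,0.024,0,0,0],[0.0005,0,0.024,0,0,-0.4],[0.0005,0,0.024,0,0,0],[0.0005,0,0.024,0,0,0],[0,0,0,0,0,0]]
  ]
}}

```text
t: 4.28
tcp_pos: [0.4641, -0.0388, 0.0318]
tool_rot: [0.597, 0.744, -0.19, 0.233]
force: [-0.4, 0.5, 0.8]
finger_gap: 0.995
```

Call:
{"method": "play_rows", "body": {
  "steps": [
    [[0,0,0,0,0,0],[0,0,0,0,0,0],[0,0,0,0,0,0],[0,0,0,0,0,0],[0,0,0,0,0,0],[0,0,0,0,0,0]]
  ],
  "fingers": 0,
  "squeeze": 60
}}

```text
t: 5.03
tcp_pos: [0.4636, -0.0384, 0.0333]
tool_rot: [0.597, 0.744, -0.19, 0.234]
force: [-0.8, 2.3, 5.6]
finger_gap: 0.578
```

Run:
```python
from plan import *
s=manip.sense();print(s['t'],s['q'].round(3),s['tcp_pos'].round(4),s['tool_rot'].round(4),s['force'],s['finger_gap'])
p=manip.snapshot('wrist');save(p,'w2')
p=manip.snapshot('side');save(p,'s2')
```

```text
5.025 [ 0.007  0.847  2.033 -1.397  0.608  1.106] [ 0.4636 -0.0384  0.0333] [ 0.597   0.7436 -0.1899  0.2338] [-0.83602438  2.30460938  5.60283131] 0.5775859925181404
```

View pics/w2.png

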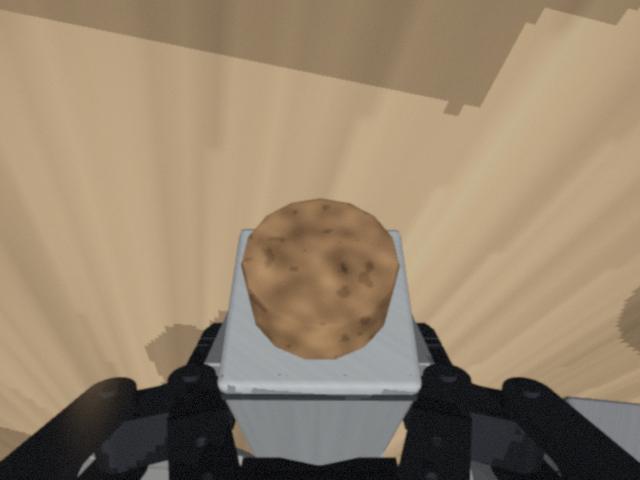

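```bash
cat > grasp.py <<'E'
from plan import *
import json
# canister frame columns: x=axis(foot->stopper), y, z
def canrot_flat(yaw):
    u=np.array([-np.sin(yaw),np.cos(yaw),0]);v=np.array([np.cos(yaw),np.sin(yaw),0])
    return R.from_matrix(np.c_[u,np.cross([0,0,1.],u),[0,0,1.]])
def canrot_up(yaw): # rotated +90 about v
    v=np.array([np.cos(yaw),np.sin(yaw),0]);return R.from_rotvec(v*np.pi/2)*canrot_flat(yaw)
def store(C,yaw):
    p,r=cur();json.dump(dict(c=r.inv().apply(np.array(C)-p).tolist(),q=(r.inv()*canrot_flat(yaw)).as_quat().tolist()),open('g.json','w'))
def toolfor(C,Rc):
    g=json.load(open('g.json'));Q=Rc*R.from_quat(g['q']).inv();return np.array(C)-Q.apply(g['c']),Q
def cannow():
    g=json.load(open('g.json'));p,r=cur();return p+r.apply(g['c']),r*R.from_quat(g['q'])
E
python3 - <<'E'
from grasp import *
p,r=cur();M=r.as_matrix();yaw=np.arctan2(M[1,1],M[0,1]);print('yaw',np.degrees(yaw),'ytool z',M[2,1])
u=np.array([-np.sin(yaw),np.cos(yaw),0]);v=np.array([np.cos(yaw),np.sin(yaw),0])
C=np.array([.4717,-.071,.025]);g=p+.0*M[:,2]
print('lat',(C-p)@v,'ax',(C-p)@u)
C=C-((C-p)@v)*v
store(C,yaw)
rows(p,r,[([.485,-.038,.16],r,4),([.66,-.05,.22],r,6)])
E
```

```text
yaw 12.417952181865921 ytool z -0.0033350613522730166
lat 0.000876282675746541 ax -0.03354721664024728
max 0.0281 0.0
[[-0.0191,0.0051,-0.0253,0,0,0],[-0.019,0.0052,-0.0254,0,0,0],[-0.0191,0.0051,-0.0253,0,0,0],[-0.019,0.0051,-0.0254,0,0,0],[-0.0125,0.028,-0.0035,0,0,0],[-0.0126,0.0281,-0.0036,0,0,0],[-0.0125,0.028,-0.0035,0,0,0],[-0.0126,0.028,-0.0035,0,0,0],[-0.0125,0.028,-0.0035,0,0,0],[-0.0125,0.0281,-0.0036,0,0,0]]
```

Call:
{"method": "play_rows", "body": {
  "steps": [
    [[-0.019,0.005,-0.0255,0,0,0],[-0.019,0.005,-0.0255,0,0,0],[-0.019,0.005,-0.0255,0,0,0],[-0.019,0.005,-0.0255,0,0,0],[-0.0125,0.028,-0.0035,0,0,0],[-0.0125,0.028,-0.0035,0,0,0],[-0.0125,0.028,-0.0035,0,0,0],[-0.0125,0.028,-0.0035,0,0,0],[-0.0125,0.028,-0.0035,0,0,0],[-0.0125,0.028,-0.0035,0,0,0]]
  ]
}}

```text
t: 6.38
tcp_pos: [0.6593, -0.0493, 0.2185]
tool_rot: [0.597, 0.744, -0.19, 0.232]
force: [0.0, 0.0, -2.4]
finger_gap: 0.578
```

Run:
```python
from grasp import *
s=manip.sense();print(s['t'],s['q'].round(3),s['tcp_pos'].round(4),s['force'],s['finger_gap'])
p=manip.snapshot('side');save(p,'s3')
p,r=cur()
yb=-.0385;by=np.array([-np.sin(yb),np.cos(yb),0])
C=np.array([.674,-.191,0])+(.06+.025+.020)*by+[0,0,.0625+.06]
P,Q=toolfor(C,canrot_up(yb));print(C,P)
rows(p,r,[(P,Q,10)])
```

```text
6.375 [-0.013  0.643  1.482 -0.724  1.002  0.167] [ 0.6593 -0.0493  0.2185] [ 0.02063991  0.03783669 -2.37141549] 0.5783835040102007
[ 0.6780415  -0.08607781  0.1225    ] [ 0.67772168 -0.09438074  0.15604722]
max 0.008 8.95
[[-0.0001,0.0003,0.008,-0.26,8.94,1.6],[-0.0013,0.0002,0.0078,-0.25,8.94,1.59],[-0.0025,0.0003,0.0076,-0.26,8.95,1.6],[-0.0036,0.0003,0.0071,-0.25,8.94,1.59],[-0.0047,0.0004,0.0064,-0.26,8.94,1.6],[-0.0056,0.0005,0.0057,-0.26,8.94,1.59],[-0.0064,0.0007,0.0047,-0.25,8.95,1.6],[-0.007,0.0008,0.0036,-0.26,8.94,1.6],[-0.0075,0.0011,0.0025,-0.26,8.94,1.59],[-0.0078,0.0012,0.0014,-0.25,8.94,1.6]]
```

View pics/s3.png

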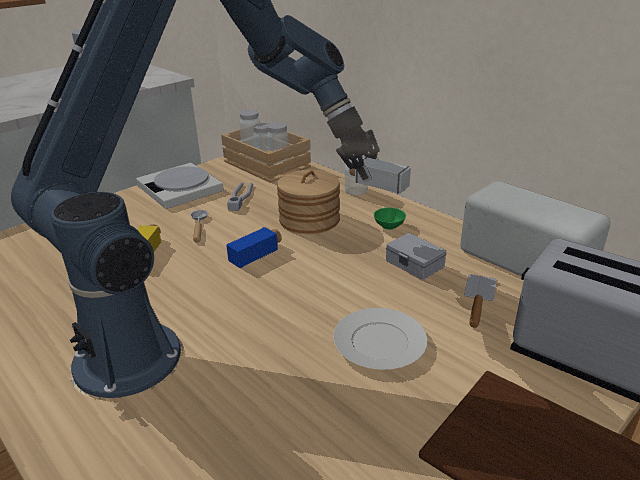

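The side view shows the canister held and level at z≈0.22, clear of everything. Now I'll tilt it upright.

Call:
{"method": "play_rows", "body": {
  "steps": [
    [[0,0,0.008,-0.26,8.94,1.6],[-0.0013,0,0.008,-0.26,8.94,1.6],[-0.0025,0.0003,0.0075,-0.26,8.94,1.6],[-0.0035,0.0003,0.007,-0.26,8.94,1.6],[-0.0047,0.0005,0.0065,-0.26,8.94,1.6],[-0.0056,0.0005,0.0057,-0.26,8.94,1.6],[-0.0064,0.0007,0.0047,-0.26,8.94,1.6],[-0.007,0.0008,0.0036,-0.26,8.94,1.6],[-0.0075,0.001,0.0025,-0.26,8.94,1.6],[-0.0078,0.0012,0.0014,-0.26,8.94,1.6]]
  ]
}}

```text
t: 7.68
tcp_pos: [0.6711, -0.095, 0.1536]
tool_rot: [0.64, 0.614, 0.331, -0.322]
force: [-1.2, 1.0, -1.6]
finger_gap: 0.578
```

Call:
{"method": "play_rows", "body": {
  "steps": [
    [[0,0,0,0,0,0],[0,0,0,0,0,0]]
  ]
}}

```text
t: 7.92
tcp_pos: [0.6712, -0.0941, 0.154]
tool_rot: [0.641, 0.615, 0.329, -0.321]
force: [-0.4, 0.0, -2.2]
finger_gap: 0.58
```

Run:
```python
from grasp import *
s=manip.sense();print(s['t'],s['q'].round(3),s['tcp_pos'].round(4),s['force'],s['finger_gap'])
C,Rc=cannow();print(C,Rc.as_matrix().round(3))
for n in ('side','top','wrist'):
    p=manip.snapshot(n);save(p,n[0]+'4')
    im=cv2.cvtColor(p['img'],cv2.COLOR_RGB2BGR)
    if n=='side': cv2.imwrite('pics/s4z.png',cv2.resize(im[130:290,330:490],None,fx=3.7,fy=3.7,interpolation=cv2.INTER_CUBIC))
    if n=='top': cv2.imwrite('pics/t4z.png',cv2.resize(im[100:220,300:460],None,fx=5,fy=5,interpolation=cv2.INTER_CUBIC))
```

```text
7.925 [-0.595  0.926  1.251  0.762  1.6   -0.793] [ 0.6712 -0.0941  0.154 ] [-0.35827333  0.03182173 -2.24142989] 0.5800379920814757
[ 0.67134579 -0.08590349  0.12043498] [[ 0.007 -0.999 -0.041]
 [ 0.004  0.041 -0.999]
 [ 1.     0.007  0.004]]
```

View pics/s4z.png

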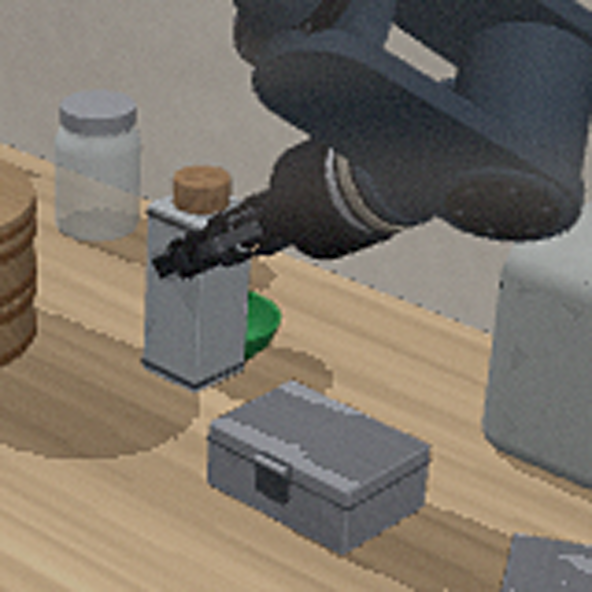

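View pics/t4z.png

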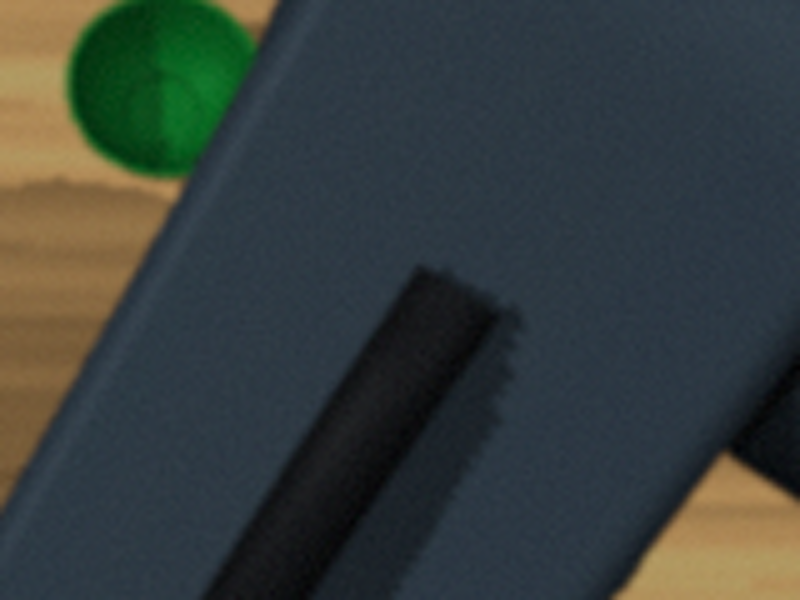

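View pics/w4.png

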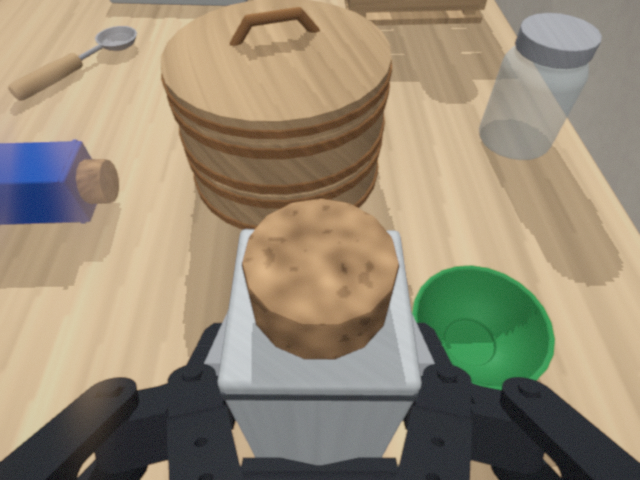

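The wrist view shows the canister sitting in the fingers exactly as when it was gripped, so it hasn't slipped. Before lowering, I'll check clearance to the grey bread box and work out the move.

Run:
```python
from grasp import *
T=manip.snapshot('top');S=manip.snapshot('side')
for z in (0,.1,.2): print(z,ray(T,(428,112),z).round(3),ray(T,(590,90),z).round(3))
for z in (0,.05): print('side bottom-front corner',ray(S,(462,255),z).round(3))
p,r=cur()
yb=-.0385;by=np.array([-np.sin(yb),np.cos(yb),0])
C=np.array([.674,-.191,0])+(.06+.025+.015)*by+[0,0,.0625+.006]
P,Q=toolfor(C,canrot_up(yb));print(C,P)
rows(p,r,[(P,Q,6)])
```

```text
0 [ 0.809 -0.242  0.   ] [ 0.868 -0.615  0.   ]
0.1 [ 0.76  -0.217  0.1  ] [ 0.813 -0.55   0.1  ]
0.2 [ 0.712 -0.191  0.2  ] [ 0.759 -0.485  0.2  ]
side bottom-front corner [ 0.791 -0.253  0.   ]
side bottom-front corner [ 0.721 -0.294  0.05 ]
[ 0.67784905 -0.0910741   0.0685    ] [ 0.67752923 -0.09937704  0.10204722]
max 0.0078 0.06
[[-0.0077,0.0011,0.0044,-0.01,0.04,-0.05],[-0.0077,0.001,0.0044,-0.02,0.03,-0.05],[-0.0077,0.0011,0.0043,-0.01,0.04,-0.06],[-0.0077,0.001,0.0044,-0.02,0.04,-0.05],[-0.0077,0.001,0.0044,-0.01,0.03,-0.05],[-0.0078,0.001,0.0044,-0.01,0.04,-0.05]]
```

Call:
{"method": "play_rows", "body": {
  "steps": [
    [[-0.0077,0.001,0.0044,0,0.05,-0.05],[-0.0077,0.001,0.0044,0,0.05,-0.05],[-0.0077,0.001,0.0044,0,0.05,-0.05],[-0.0077,0.001,0.0044,0,0,-0.05],[-0.0077,0.001,0.0044,0,0,-0.05],[-0.0077,0.001,0.0044,-0.1,0,-0.05],[0,0,0,0,0,0]]
  ]
}}

```text
t: 9.05
tcp_pos: [0.6764, -0.1, 0.0994]
tool_rot: [0.639, 0.615, 0.332, -0.322]
force: [-0.8, 0.4, -1.5]
finger_gap: 0.579
```

Run:
```python
from grasp import *
s=manip.sense();print(s['t'],s['q'].round(3),s['tcp_pos'].round(4),s['force'],s['finger_gap'])
C,Rc=cannow();print(C,Rc.as_matrix().round(3))
p=manip.snapshot('side');save(p,'s5')
im=cv2.cvtColor(p['img'],cv2.COLOR_RGB2BGR)
cv2.imwrite('pics/s5z.png',cv2.resize(im[170:290,350:460],None,fx=5,fy=5,interpolation=cv2.INTER_CUBIC))
# predicted foot corners and box corners
for a,b in ((1,1),(1,-1),(-1,-1),(-1,1)):
    q=C+Rc.apply([-.0625,a*.025,b*.025]);print('foot',q.round(4),((proj(p,q)-[350,170])*5).round())
print(((proj(p,(.674+.0425+.0023,-.191+.06,.05))-[350,170])*5))
```

```text
9.05 [-0.599  1.009  1.231  0.765  1.559 -0.842] [ 0.6764 -0.1     0.0994] [-0.83682823  0.4419465  -1.5329474 ] 0.5786236839617751
[ 0.67661782 -0.09161679  0.06591386] [[ 0.004 -0.999 -0.041]
 [-0.002  0.041 -0.999]
 [ 1.     0.004 -0.002]]
foot [ 0.6504 -0.1155  0.0035] [171. 424.]
foot [ 0.6524 -0.0655  0.0035] [100. 387.]
foot [ 0.7024 -0.0675  0.0034] [166. 353.]
foot [ 0.7004 -0.1175  0.0033] [237. 389.]
[285.91448559 307.30034182]
```

View pics/s5z.png

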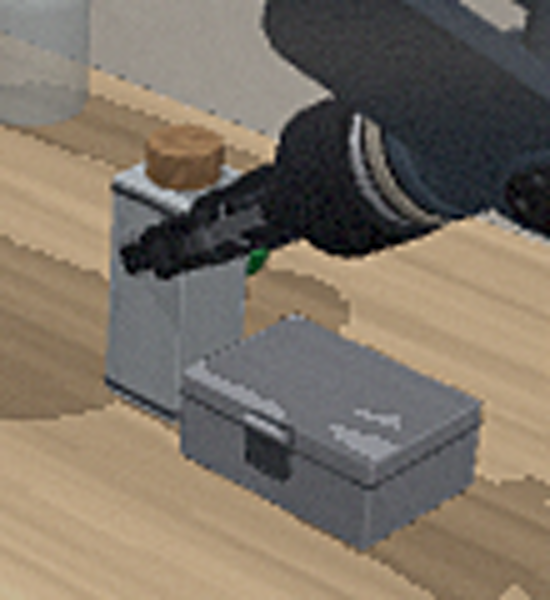

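```bash
cat > step.py <<'E'
from grasp import *
import sys
dx,dby,dz=map(float,sys.argv[1:4])  # mm: box-x, box-y(+ away), up
yb=-.0385;by=np.array([-np.sin(yb),np.cos(yb),0]);bx=np.array([np.cos(yb),np.sin(yb),0])
p,r=cur();s=manip.sense();C,Rc=cannow();print('force',s['force'].round(2),'C',C.round(4),'t',s['t'],'gap',s['finger_gap'])
a=C-np.array([.674,-.191,0]);print('box x,y,foot mm',((a@bx)*1e3).round(1),((a@by)*1e3-85).round(1),((C[2]-.0625)*1e3).round(1))
print('tool shift',(r.inv().apply(bx*dx+by*dby+np.array([0,0,dz]))/1e3).round(5))
E
python3 step.py 1 -8 -2; python3 step.py 0 -1 0;python3 step.py 0 0 -1
```

```text
force [ 0.13  0.51 -2.09] C [ 0.6769 -0.0916  0.0665] t 9.1 gap 0.5777935053401135
box x,y,foot mm -1.0 14.4 4.0
tool shift [-0.00622  0.001   -0.00541]
force [ 0.13  0.51 -2.09] C [ 0.6769 -0.0916  0.0665] t 9.1 gap 0.5777935053401135
box x,y,foot mm -1.0 14.4 4.0
tool shift [-0.00057 -0.      -0.00082]
force [ 0.13  0.51 -2.09] C [ 0.6769 -0.0916  0.0665] t 9.1 gap 0.5777935053401135
box x,y,foot mm -1.0 14.4 4.0
tool shift [-0.00082  0.       0.00057]
```

Call:
{"method": "play_rows", "body": {
  "steps": [
    [[-0.0021,0.0003,-0.0018,0,0,0],[-0.0021,0.0003,-0.0018,0,0,0],[-0.0021,0.0004,-0.0018,0,0,0],[0,0,0,0,0,0],[0,0,0,0,0,0]]
  ]
}}

```text
t: 9.72
tcp_pos: [0.6774, -0.1082, 0.0985]
tool_rot: [0.639, 0.615, 0.332, -0.321]
force: [0.5, 0.5, -2.5]
finger_gap: 0.579
```

```bash
python3 step.py 0 -1 0
python3 - <<'E'
from h import *
p=manip.snapshot('side');save(p,'s6')
im=cv2.cvtColor(p['img'],cv2.COLOR_RGB2BGR)
cv2.imwrite('pics/s6z.png',cv2.resize(im[170:290,350:460],None,fx=5,fy=5,interpolation=cv2.INTER_CUBIC))
E
```

```text
force [ 0.54  0.48 -2.52] C [ 0.6777 -0.0999  0.0649] t 9.725 gap 0.5791788637219569
box x,y,foot mm 0.2 6.2 2.4
tool shift [-0.00057 -0.      -0.00082]
```

View pics/s6z.png

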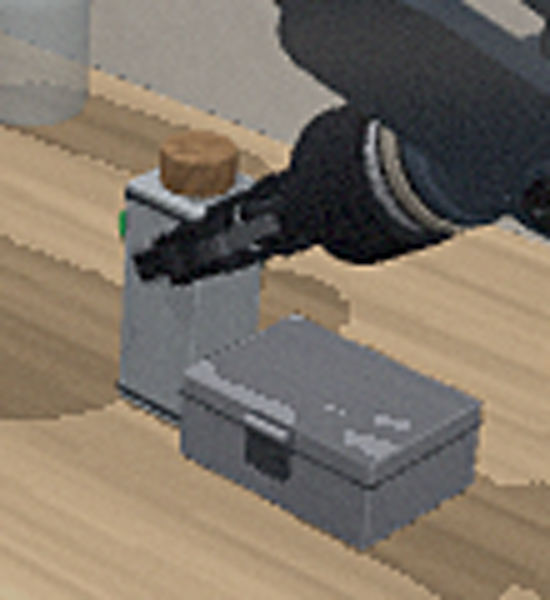

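The canister is close to the box end and its foot is still just clear of the counter. I'll creep in.

Call:
{"method": "play_rows", "body": {
  "steps": [
    [[-0.0006,0,-0.0008,0,0,0],[-0.0006,0,-0.0008,0,0,0],[-0.0006,0,-0.0008,0,0,0],[-0.0006,0,-0.0008,0,0,0],[0,0,0,0,0,0]]
  ]
}}

```text
t: 10.4
tcp_pos: [0.6773, -0.1123, 0.0983]
tool_rot: [0.639, 0.615, 0.332, -0.321]
force: [-0.1, -0.1, -2.5]
finger_gap: 0.578
```

Call:
{"method": "play_rows", "body": {
  "steps": [
    [[-0.0006,0,-0.0008,0,0,0],[0,0,0,0,0,0]]
  ]
}}

```text
t: 10.65
tcp_pos: [0.6773, -0.1132, 0.0982]
tool_rot: [0.639, 0.615, 0.332, -0.321]
force: [0.4, 0.1, -2.5]
finger_gap: 0.575
```

Call:
{"method": "play_rows", "body": {
  "steps": [
    [[-0.0006,0,-0.0008,0,0,0],[0,0,0,0,0,0]]
  ]
}}

```text
t: 10.9
tcp_pos: [0.6773, -0.1143, 0.0982]
tool_rot: [0.639, 0.615, 0.332, -0.321]
force: [-0.5, -0.1, -2.7]
finger_gap: 0.58
```

```bash
python3 step.py 0 -1 0
python3 - <<'E'
from h import *
p=manip.snapshot('side');save(p,'s7')
im=cv2.cvtColor(p['img'],cv2.COLOR_RGB2BGR)
cv2.imwrite('pics/s7z.png',cv2.resize(im[170:290,350:460],None,fx=5,fy=5,interpolation=cv2.INTER_CUBIC))
E
```

```text
force [-0.49 -0.11 -2.67] C [ 0.6775 -0.1059  0.0647] t 10.9 gap 0.5804783530229026
box x,y,foot mm 0.2 0.1 2.2
tool shift [-0.00057 -0.      -0.00082]
```

View pics/s7z.png

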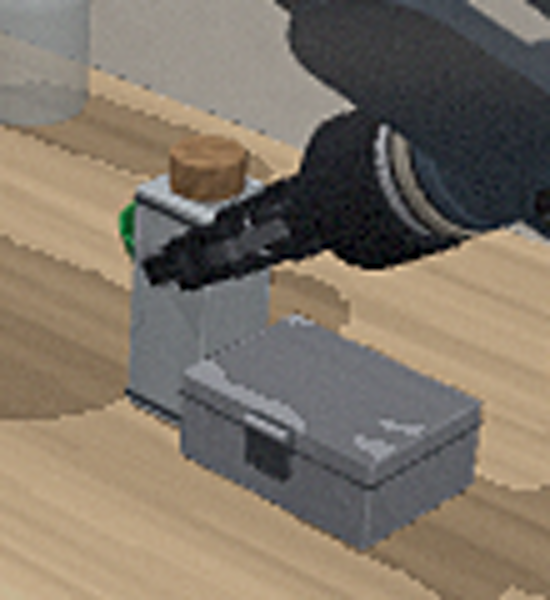

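Call:
{"method": "play_rows", "body": {
  "steps": [
    [[-0.0008,0,0.0006,0,0,0],[0,0,0,0,0,0]]
  ]
}}

```text
t: 11.2
tcp_pos: [0.6772, -0.1141, 0.0971]
tool_rot: [0.639, 0.615, 0.332, -0.321]
force: [0.2, -0.0, -2.4]
finger_gap: 0.58
```

Call:
{"method": "play_rows", "body": {
  "steps": [
    [[-0.0006,0,-0.0008,0,0,0],[0,0,0,0,0,0]]
  ]
}}

```text
t: 11.45
tcp_pos: [0.6771, -0.1149, 0.0972]
tool_rot: [0.639, 0.615, 0.332, -0.321]
force: [-0.0, 0.7, -3.3]
finger_gap: 0.578
```

Call:
{"method": "play_rows", "body": {
  "steps": [
    [[-0.0003,0,-0.0004,0,0,0],[0,0,0,0,0,0]]
  ]
}}

```text
t: 11.7
tcp_pos: [0.6771, -0.115, 0.0972]
tool_rot: [0.639, 0.615, 0.332, -0.321]
force: [0.8, 2.9, -2.9]
finger_gap: 0.576
```

Call:
{"method": "play_rows", "body": {
  "steps": [
    [[-0.0007,0,0.0008,0,0,0],[0,0,0,0,0,0]]
  ]
}}

```text
t: 11.95
tcp_pos: [0.6771, -0.115, 0.097]
tool_rot: [0.639, 0.615, 0.332, -0.322]
force: [-1.0, 2.0, 1.5]
finger_gap: 0.581
```

Call:
{"method": "play_rows", "body": {
  "steps": [
    [[-0.0004,0,0.0003,0,0,0],[0,0,0,0,0,0]]
  ]
}}

```text
t: 12.2
tcp_pos: [0.6771, -0.115, 0.0969]
tool_rot: [0.639, 0.615, 0.332, -0.322]
force: [-1.9, 2.9, 5.5]
finger_gap: 0.582
```

```bash
python3 step.py 0 0 -1
python3 - <<'E'
from h import *
p=manip.snapshot('wrist');save(p,'w8')
s=manip.sense();print(s['ft_torque'])
E
```

```text
force [-1.85  2.92  5.5 ] C [ 0.6774 -0.1066  0.0634] t 12.2 gap 0.5815822892043464
box x,y,foot mm 0.1 -0.5 0.9
tool shift [-0.00082  0.       0.00057]
[0.54675687 0.20698509 0.29492077]
```

View pics/w8.png

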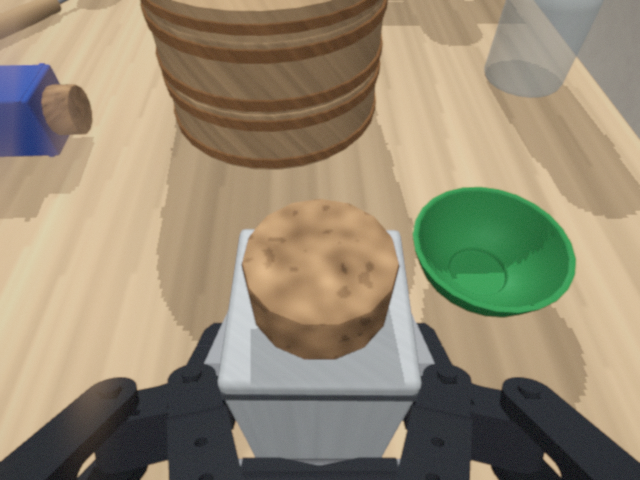

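The canister is on the counter with a vertical reaction of about 8 N, and it touches the box at under 3 N. I'll ease the grip, then open.

Call:
{"method": "play_rows", "body": {
  "steps": [
    [[0,0,0,0,0,0],[0,0,0,0,0,0]]
  ],
  "squeeze": 20
}}

```text
t: 12.5
tcp_pos: [0.6771, -0.115, 0.097]
tool_rot: [0.639, 0.615, 0.332, -0.322]
force: [-1.8, 2.3, 5.1]
finger_gap: 0.578
```

Call:
{"method": "play_rows", "body": {
  "steps": [
    [[0,0,0,0,0,0],[0,0,0,0,0,0],[0,0,0,0,0,0],[0,0,0,0,0,0],[0,0,0,0,0,0]]
  ],
  "fingers": 0.97
}}

```text
t: 13.12
tcp_pos: [0.6772, -0.1155, 0.0955]
tool_rot: [0.639, 0.615, 0.332, -0.321]
force: [-0.2, -0.0, -0.6]
finger_gap: 0.974
```

```bash
python3 step.py 0 0 0
python3 - <<'E'
from h import *
for n in ('wrist','side'):
    p=manip.snapshot(n);save(p,n+'9')
    im=cv2.cvtColor(p['img'],cv2.COLOR_RGB2BGR)
cv2.imwrite('pics/s9z.png',cv2.resize(im[170:290,350:460],None,fx=5,fy=5,interpolation=cv2.INTER_CUBIC))
E
```

```text
force [-0.25 -0.04 -0.65] C [ 0.6775 -0.1071  0.062 ] t 13.125 gap 0.973511494927073
box x,y,foot mm 0.2 -1.1 -0.5
tool shift [0. 0. 0.]
```

View pics/s9z.png

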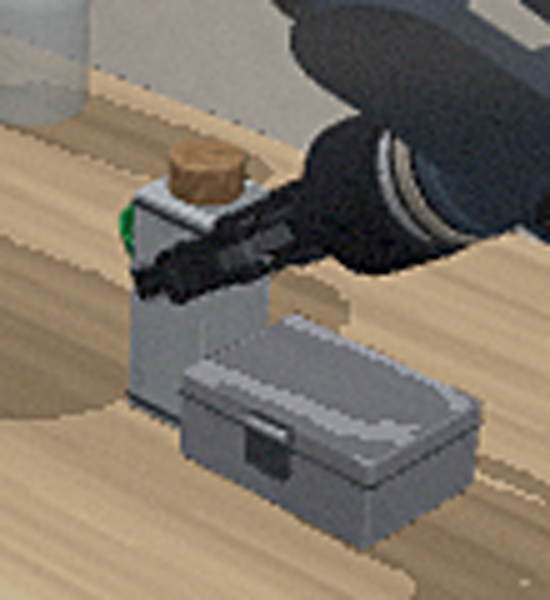

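View pics/wrist9.png

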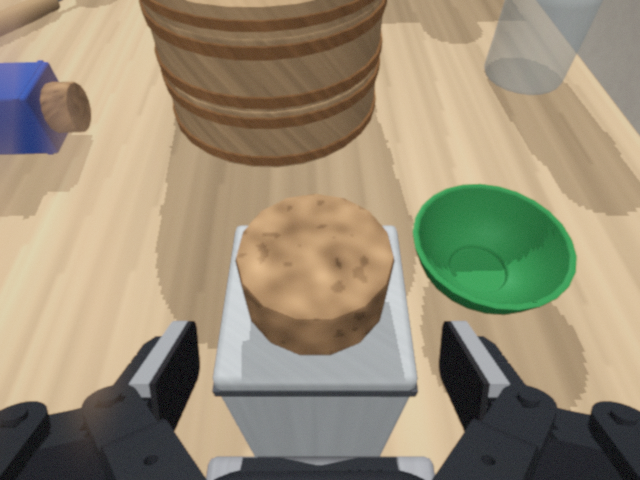

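Call:
{"method": "play_rows", "body": {
  "steps": [
    [[0,0,-0.01,0,0,0],[0,0,-0.02,0,0,0],[0,0,-0.03,0,0,0],[0,0,-0.03,0,0,0],[0.02,0,-0.03,0,0,0],[0.04,0,-0.03,0,0,0],[0.04,0,-0.03,0,0,0],[0.04,-0.04,-0.02,0,0,0],[0.03,-0.05,-0.02,0,0,0],[0.02,-0.05,-0.02,0,0,0]]
  ]
}}

```text
t: 14.48
tcp_pos: [0.533, -0.1983, 0.392]
tool_rot: [0.639, 0.616, 0.332, -0.319]
force: [0.3, -1.4, 0.7]
finger_gap: 0.971
```

Run:
```python
from h import *
s=manip.sense();print(s['t'],s['q'].round(2),s['tcp_pos'].round(3),s['force'].round(1))
for n in ('top','side','wrist'):
    p=manip.snapshot(n);save(p,n+'10')
```

```text
14.475 [-0.84  0.57  1.28  0.67  1.99 -0.76] [ 0.533 -0.198  0.392] [ 0.3 -1.4  0.7]
```

View pics/top10.png

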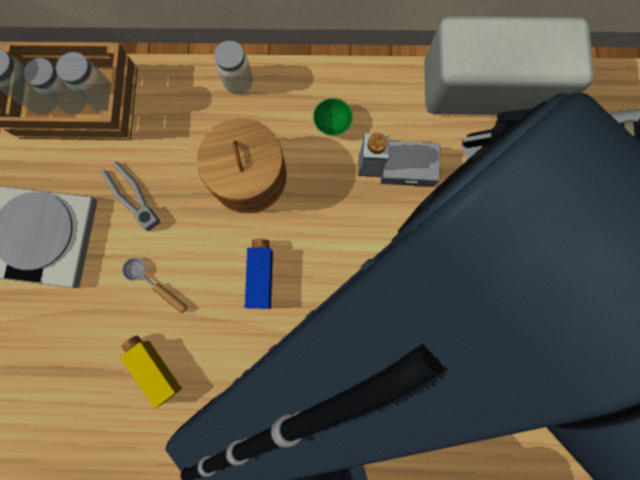

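View pics/wrist10.png

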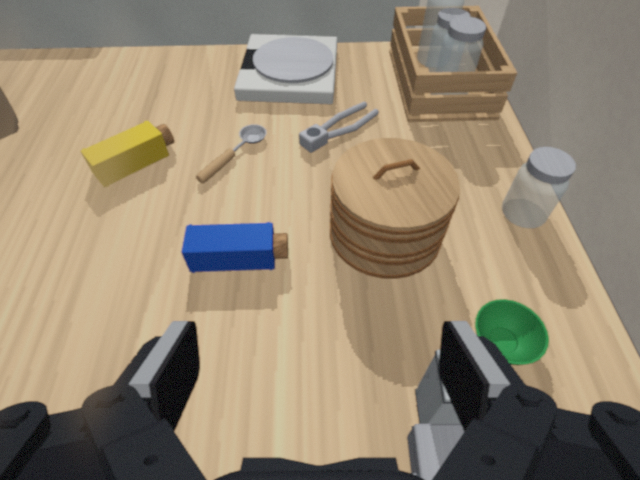

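The top view shows the canister upright at about (376,154), between the stack and the box at (411,162). I'll measure the fit now.

Run:
```python
from h import *
p=manip.snapshot('top');old=np.load('top.npy')
im=cv2.cvtColor(p['img'],cv2.COLOR_RGB2BGR);o=cv2.cvtColor(old,cv2.COLOR_RGB2BGR)
f=lambda a:cv2.resize(a[125:195,350:450],None,fx=5.5,fy=5.5,interpolation=cv2.INTER_CUBIC)
cv2.imwrite('pics/t10z.png',cv2.convertScaleAbs(f(im),alpha=1.5));cv2.imwrite('pics/t0z.png',cv2.convertScaleAbs(f(o),alpha=1.5))
w=manip.snapshot('side');i=cv2.cvtColor(w['img'],cv2.COLOR_RGB2BGR)
cv2.imwrite('pics/s10z.png',cv2.resize(i[180:290,350:460],None,fx=5,fy=5,interpolation=cv2.INTER_CUBIC))
```

```text
(no output)
```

View pics/t10z.png

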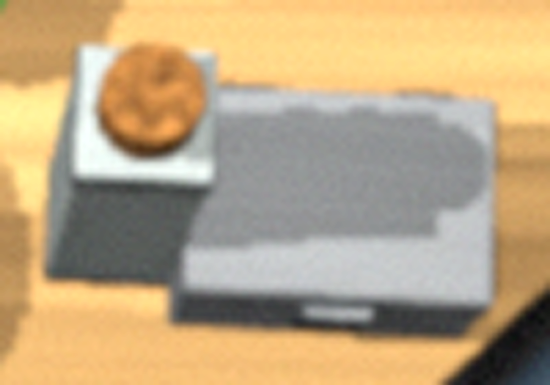

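View pics/t0z.png

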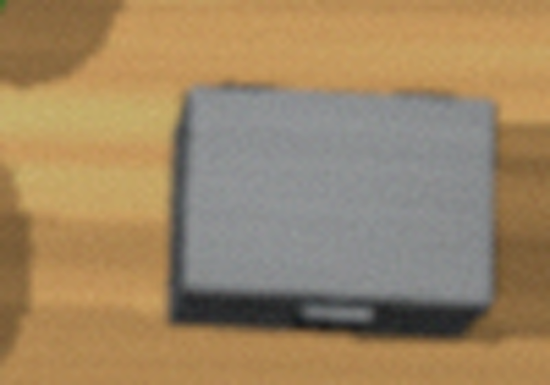

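View pics/s10z.png

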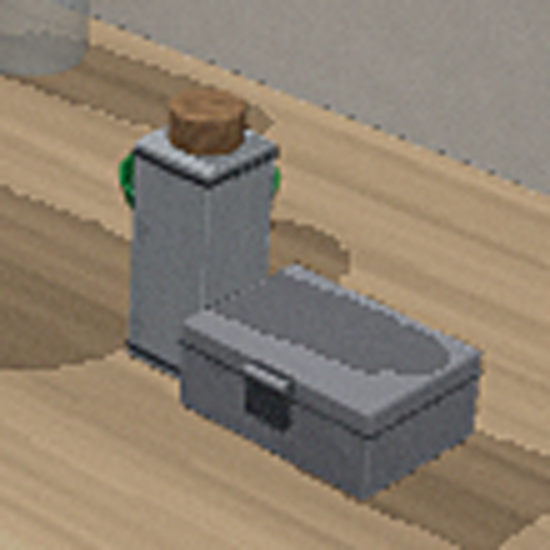

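Run:
```python
from h import *
from scipy.optimize import least_squares
p=manip.snapshot('top')
z=lambda l:np.array(l)/5.5+[350,125]-0.41
cs=z([(80,45),(217,54),(213,185),(72,180)]);c=np.array([[1,1],[1,-1],[-1,-1],[-1,1]])*.025
def W(v,i,h):
    a=v[2];return np.r_[np.array([[np.cos(a),-np.sin(a)],[np.sin(a),np.cos(a)]])@c[i]+v[:2],h]
f=lambda v:np.concatenate([proj(p,W(v,i,.125))-cs[i] for i in range(4)])
o=least_squares(f,[.677,-.107,0]);print('top face',o.x.round(4),np.degrees(o.x[2]),f(o.x).round(1))
print('foot -x+y corner',ray(p,z([(48,278)])[0],0))
print('stopper',ray(p,z([(152,96)])[0],.145))
b=np.array([.6739,-.1903]);yb=-.0383
by=np.array([-np.sin(yb),np.cos(yb)]);bx=np.array([np.cos(yb),np.sin(yb)])
d=o.x[:2]-b;print('centred err mm',d@bx*1e3,'gap mm',(d@by-.085)*1e3)
print('expected foot corner',b+.085*by-.025*bx+.025*by)
# box shift by phase correlation
old=np.load('top.npy')
g=lambda a:cv2.cvtColor(a[175:195,375:450].copy(),cv2.COLOR_RGB2GRAY).astype(np.float32)
print(cv2.phaseCorrelate(g(old),g(p['img'])))
g=lambda a:cv2.cvtColor(a[120:220,190:290].copy(),cv2.COLOR_RGB2GRAY).astype(np.float32)
print('stack',cv2.phaseCorrelate(g(old),g(p['img'])))
```

```text
top face [ 0.6761 -0.1064 -0.0418] -2.397445242464412 [-0.2  0.2  0.1 -0.1 -0.   0.2  0.1 -0.3]
foot -x+y corner [ 0.65516033 -0.08296511  0.        ]
stopper [ 0.67550249 -0.10613189  0.145     ]
centred err mm -0.9997011151479314 gap mm -1.1258935479993153
expected foot corner [ 0.6531303 -0.0794234]
((0.6920277196596771, -0.5879540419276807), 0.6220909996032715)
stack ((0.0342053793474264, -0.030456006037226757), 1.0255779876708984)
```

```bash
python3 -c "
from station import manip
print(manip.sense()['t']);print(manip.sign_off())"
```

```text
14.775
the job is handed in; nothing more can be done
None
```

The canister now stands upright on its foot with one flat side against the end of the tin box that faces the steamer stack, and I handed the job in at 14.8 s. I gripped it by its flat sides, turned it upright over the box, crept it up to the end until the touch read about 3 N, then set it down and backed away.

**Fit in the last pictures:**
- **Centring:** it is within about 1 mm of the middle of the box end.
- **Squareness:** its flat side is within about 0.2° of the box end.
- **Gap:** it measures −1.1 mm, which means touching, given that the camera calibration is only good to about 2 mm.

**Surroundings:** the stack shows no shift (0.03 pixel), and the box corners look the same before and after. I did not measure the bystanders. The bowl looks in place, but the arm hid most of the plate and spatula in the last top view.

**Checks that disagreed:**
- The automatic shift check on the box gave 0.7 to 0.9 pixel at low confidence. I put that down to the arm and its shadow being in the patch, because the corners coincide by eye.
- One foot corner, read roughly from the top view, was 2 to 4 mm from where I expected it.

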